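Clamp a jar with the slippery ball knob

ROBOT

A 7-joint arm with a two-finger parallel gripper is mounted at the origin on a cart in front of the work surface, level with it; the furniture and walls round the work are solid. World frame = base frame: x ahead of the robot, y to its left, z up, the work surface at z = 0. Lengths are in m, angles in rad, forces in N, time in s.
With the tool pointing down it reaches from about 0.425 to 0.95 m from the base axis. Payload 16.7 kg.
Tool frame: the origin (TCP) lies on the centre line of the jaws, within the pads' length; the fingertips stand 17 mm ahead of it and the grasp point (between the pads) lies 2 mm behind it; z points along the fingers, y is the line along which they close (so a half turn about z gives the same grasp; the last joint's range is limited). The gripper opens to 94 mm and grips with 3 to 60 N. Pads are 16 mm wide; open, the fingers measure 119 mm over their backs; the gripper's body (75 mm by 177 mm) begins 78 mm behind the grasp point.
Start: joints at [1.123, 0.426, 0.074, 1.606, -0.034, 1.111, -0.067], TCP at [0.199, -0.645, 0.222] pointing down, gripper open.
Joint ranges: [-2.85, 2.85], [-0.5, 2.14], [-1.23, 1.37], [0.21, 2.46], [-1.02, 4.16], [0.16, 2.05], [-2.73, 2.73]. Speed limits (rad/s): [1.89, 1.89, 2.39, 2.39, 3.01, 3.01, 3.01].

INTERFACE

Orientations are given as a 3x3 rotation matrix whose columns are the frame's x, y, z axes.
In Python, from cell import r gives the robot as it stands.
- The arm moves only by the shell command python3 -m inch 'ROWS' [FORCE]. ROWS is JSON, a list of rows, each an object of numbers: "dx", "dy", "dz": the shift along the world's x, y, z in cm; "ax", "ay", "az": the turn, a rotation vector about the world's x, y, z in degrees; "fingers": the opening, from 0 (shut) to 1 (fully open). In form: [{"dx": .., "dy": .., "dz": .., "ax": .., "ay": .., "az": .., "fingers": ..}, ...]. A call has 1 to 10 rows; each row is the pose to reach, as a shift and turn from the pose commanded when the call began; what a row does not reach only later rows make up. A row lasts 1/10 s, in which the tool goes at most 50 mm and 8.59 degrees, less where a joint would pass 70% of its speed; a pose out of reach is approached as far as the arm can. A call with a gripper value outside its range is refused whole. The fingers move at their own pace and stop on an object; FORCE is the grip in N (left out, the last holds). Time passes only in rows, so rows that repeat a pose let the fingers close. It gives the time, the measured TCP pose, the force, the opening and the grip force at its end, in the units of the state.
- r.get_obs(): the state, without advancing time (a new reading comes with each control period).
- r.read_camera(name): name is "scene" or "top"; returns the picture (400x640x3 uint8, red, green, blue); there is no depth.
- r.camera_info(name): a dict with "intrinsics" (3x3 intrinsics, pixels), "D" ([k1, k2, p1, p2, k3] as OpenCV has them; the pictures are not rectified), "position" and "orientation" of the camera in the world. Camera axes: x right, y down, z forward; pixel columns grow to the right and rows downward; lengths in m; the calibration is good to about 2 mm. A picture is of the moment at which its call begins. camera_info takes no time and is no camera call.
- r.sign_off(): hands the job in; it is judged then, once.
The state is a dict: "time": time; "joint_positions": joint angles; "qd": joint speeds; "joint_efforts": joint torques, N m; "tool_pos": TCP position; "orientation": TCP orientation; "contact_force": force on the tool from outside, world axes, zero at the start; "moment": the same for the moment, N m; "finger_gap": finger opening in m; "grip_force": force on a finger pad.
Only numpy, scipy, OpenCV 4.12 (cv2) and the standard library are available. Lean on these libraries where they do the work, as an engineer would, in place of code of your own. Each camera call takes 0.05 s, during which the arm holds its last target. There are 200 camera calls.

TASK

Take the brown jar with the white screw cap and set it down upright, without dropping it, between the two jaws of the jar clamp on the worktop. Then turn the clamp's smooth ball knob clockwise until the jaws hold the jar firmly, at about 15 N and never more than 25 N, and let go. Leave the other things where they are.

Things in the scene. Friction and masses are not known exactly. Their poses are not given: they have to be found in the camera images.
- brown_jar: Brown round jar, 49 mm in diameter, 94 mm tall, about 150 g, with a white ribbed screw cap (the top 20 mm or so). Loose, upright. Origin: centre of its underside, z up its axis. It may start at the left or the right of the clamp, the spice jar at the other side.
- jar_clamp: Jar clamp fixed to the worktop: aluminium base plate 100 x 240 x 12 mm (x, y, z). From its own +y end to its -y end it carries: the fixed jaw; the open space where the jar stands on the plate; the sliding jaw; a grey gear housing with the ball knob on top. Origin: centre of the plate's underside, on the worktop; z up.
- fixed_jaw: The clamp's fixed jaw. The clamping force is the force between it and the jar. Once the jar meets both jaws the rubber gives: the force grows by about 45 N per radian of knob. Origin at worktop height, 79 mm from the clamp's origin along +y; its rubber face looks to -y and lies 1 mm to -y of the origin. Axes as the clamp's.
- jar_seat (a point): Point on the top of the clamp's base plate (12 mm above the worktop), midway between the jaws within 5 mm: the jar's underside centre goes here. Axes as the clamp's; the jaws close along y.
- knob_center (a point): Centre of the polished steel ball knob, a sphere 52 mm in diameter on a vertical 16 mm spindle, 104 mm above the worktop, at the -y end of the clamp, above the gear housing. Slippery (friction about 0.3): fingers closed above or beside its widest part slide off. The point does not turn with the knob.
- spice_jar: Bystander: glass spice jar with grey cap, 47 mm in diameter, 102 mm tall. Loose, upright. Origin: centre of its underside.
- lidded_pot: Bystander: small white lidded pot, 74 x 74 x 64 mm, at the left. Loose. Origin: centre of its underside.
- spoon: Bystander: teaspoon, 130 x 27 x 11 mm, lying at the front edge of the worktop, left of the clamp. Loose. Origin: centre of its underside.
- tamper_loose: Bystander: coffee tamper with a wooden handle, 58 mm in diameter, 76 mm tall, behind the clamp. Loose. Origin: centre of its underside.
- jaw_gap (a point): Point between the jaws, 22 mm above the plate. Both jaws are 64 mm wide plates with flat rubber faces that look at each other along y, tops 56 mm above the worktop. They start 58 to 68 mm apart (how far is not measured), so 1.3 to 2.7 rad of knob turning brings them onto the jar, which slides along the plate to the fixed jaw. Axes as the clamp's.
- knob_base (a point): Top of the gear housing (64 x 66 mm, 62 mm above the worktop), on the knob's axis. Clockwise seen from above, the knob drives the sliding jaw about 7 mm per radian toward the fixed jaw. It turns with a steady friction of about 0.18 N m and needs about 0.007 N m more per newton of clamping force (0.10 N m more at 15 N); it stays where it is left.
Things that resemble listed ones, but are neither listed nor needed, are in the scene too. Leave any green look-alike of the brown_jar alone.

How it is judged:
On the way, in this order (a step that is already met when the one before it is completed fails the run):
1. the brown jar stands upright on the clamp's plate between the jaws, let go, not yet clamped (height (world z) of brown_jar between 0.008 and 0.016 m and horizontal distance between brown_jar and jar_seat below 0.03 m and angle between brown_jar's own z axis and vertical below 0.1 rad and contact force between the fingers and brown_jar below 0.1 N and contact force between brown_jar and fixed_jaw below 6 N), for 0.2 s.
2. the knob has been turned until the jaws hold the jar with at least 8 N (contact force between brown_jar and fixed_jaw above 8 N and contact force between the fingers and brown_jar below 0.1 N), for 0.2 s.
At the end, for the whole second after the job is handed in: The brown jar stands upright (within 0.1 rad) and at rest on the clamp's plate (within 4 mm), within 30 mm of the seat point, and presses on the fixed jaw with 8 to 25 N (contact force between brown_jar and fixed_jaw between 8 and 25 N and height (world z) of brown_jar between 0.008 and 0.016 m and horizontal distance between brown_jar and jar_seat below 0.03 m and angle between brown_jar's own z axis and vertical below 0.1 rad and linear speed of brown_jar below 0.01 m/s); the robot touches nothing.
It fails at once if the jar is clamped with more than 25 N (contact force between brown_jar and fixed_jaw above 25 N).
It fails at once if the jar is dropped (in the air, touching nothing, more than about 20 mm above the plate) (height (world z) of brown_jar above 0.032 m and contact force between brown_jar and anything else below 0.01 N).
It fails at once if the jar is tipped over (angle between brown_jar's own z axis and vertical above 0.6 rad).
It fails at once if a bystander is moved by more than 20 mm (distance of any of spice_jar, lidded_pot, spoon, tamper_loose from where it was at the start of the episode above 0.02 m).
It also fails if it takes over 72 s, if anything falls off the work surface, if the arm or the gripper's body presses on something with over 40 N, if the wrist force passes 120 N, or if a joint passes its speed limit or range.

## Working session

There is one attempt and no reset: what is moved stays moved. The work goes in short steps, Python scripts to look and compute and a shell command to move; the robot and the scene stay as the last step left them, time stands still between calls to the robot, and variables do not carry over. Pictures are saved under pics/ and viewed, at most 10 in all, crops included, and the job is handed in when it is done.

```bash
mkdir -p pics; ls
python3 - <<'E'
from cell import r
import cv2
for n in("scene","top"):
    cv2.imwrite(f"pics/{n}0.png",r.read_camera(n)[:,:,::-1])
    i=r.camera_info(n);print(n,i)
o=r.get_obs();print(o)
E
```

```text
pics
scene {'intrinsics': array([[377.02513233,   0.        , 312.21515942],
       [  0.        , 377.02513233, 201.4030453 ],
       [  0.        ,   0.        ,   1.        ]]), 'D': array([-0.09149762,  0.        ,  0.        ,  0.        ,  0.        ]), 'position': array([-0.19606813,  0.61995394,  0.82432637]), 'orientation': array([[-0.64825965, -0.47278561,  0.59685274],
       [-0.76140006,  0.40809062, -0.50371817],
       [-0.0054193 , -0.78098388, -0.62452768]])}
top {'intrinsics': array([[484.99949891,   0.        , 319.76252654],
       [  0.        , 484.99949891, 191.47547505],
       [  0.        ,   0.        ,   1.        ]]), 'D': array([-0.01697967,  0.        ,  0.        ,  0.        ,  0.        ]), 'position': array([-0.13257015, -0.06924476,  1.56522088]), 'orientation': array([[ 0.16015218, -0.90045367,  0.40439396],
       [-0.98709086, -0.14680322,  0.06403471],
       [ 0.00170605, -0.40942888, -0.91234044]])}
{'time': 0.1, 'joint_positions': array([ 1.12249794,  0.42668981,  0.07385321,  1.60655053, -0.03406764,
        1.11077958, -0.06712994]), 'qd': array([-0.00092245, -0.00157078, -0.00086001, -0.00147487,  0.0020588 ,
       -0.00022076,  0.00092701]), 'joint_efforts': array([ 6.91402238e-03, -9.37476397e+01,  3.67682509e+00, -4.55049706e+01,
       -4.85346420e-02,  1.68134447e-02, -3.77426645e-06]), 'tool_pos': array([ 0.19855462, -0.6447421 ,  0.22182874]), 'orientation': array([[ 9.55704886e-01,  2.94326294e-01, -4.50117084e-04],
       [ 2.94326617e-01, -9.55704285e-01,  1.07824952e-03],
       [-1.12821640e-04, -1.16296978e-03, -9.99999317e-01]]), 'contact_force': array([-0.56108877,  0.05500012,  0.5326788 ]), 'moment': array([0.02839037, 0.02932159, 0.00077053]), 'grip_force': 0.0, 'finger_gap': 0.09379814074405193}
```

View pics/scene0.png

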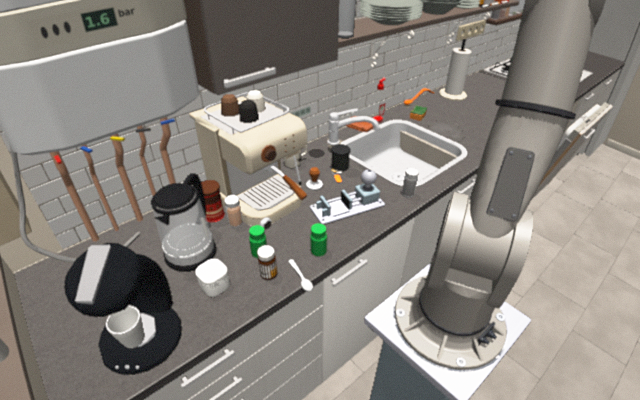

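View pics/top0.png

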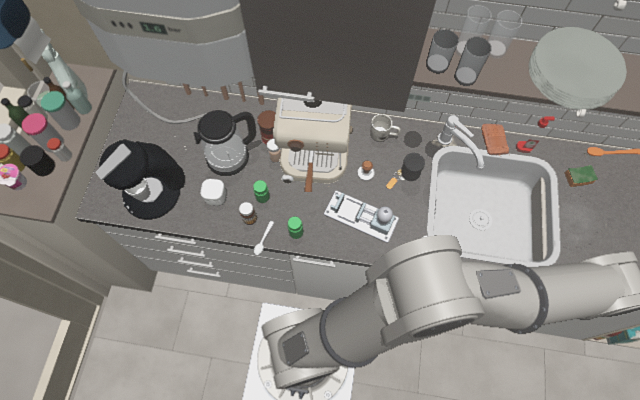

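The scene picture shows the brown jar at about (267,262), two green look-alikes, the clamp at (347,205) and the spice jar at (410,182). In the top picture the jar is at (247,212) and the clamp at (361,215), with its knob at (385,214). I'll enlarge both.

Run:
```python
import cv2
a=cv2.imread("pics/scene0.png")[160:290,240:430];cv2.imwrite("pics/sc.png",cv2.resize(a,None,fx=4,fy=4,interpolation=cv2.INTER_CUBIC))
a=cv2.imread("pics/top0.png")[155:265,225:425];cv2.imwrite("pics/tc.png",cv2.resize(a,None,fx=4,fy=4,interpolation=cv2.INTER_CUBIC))
```

```text
(no output)
```

View pics/sc.png

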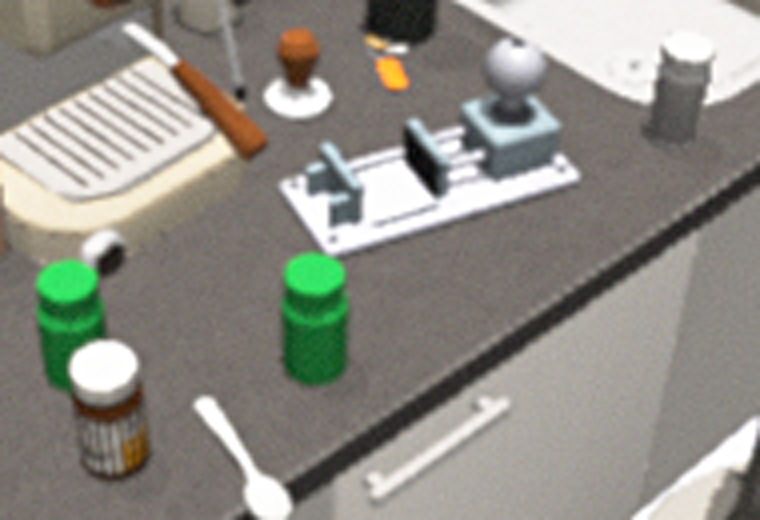

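View pics/tc.png

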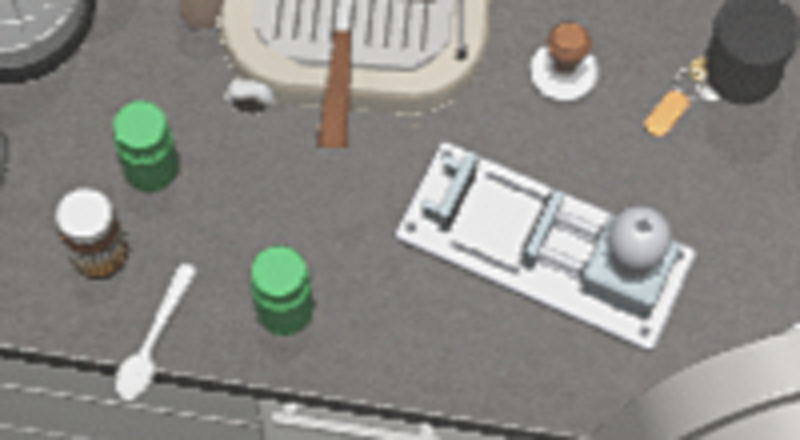

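```bash
cat > h.py <<'E'
import numpy as np,cv2
from cell import r
C={n:r.camera_info(n) for n in("scene","top")}
OFF={"scene":(240,160),"top":(225,155)}
def ray(n,p,crop=True):
    i=C[n]
    if crop: p=(np.array(p)+.5)/4-.5+OFF[n]
    u=cv2.undistortPoints(np.array([[p]],float),i["intrinsics"],i["D"])[0,0]
    d=i["orientation"]@np.r_[u,1];return i["position"],d/np.linalg.norm(d)
def tri(ps,pt,crop=True):
    a,d=ray("scene",ps,crop);b,e=ray("top",pt,crop)
    s=np.linalg.lstsq(np.c_[d,-e],b-a,rcond=None)[0]
    p,q=a+s[0]*d,b+s[1]*e;return (p+q)/2,np.linalg.norm(p-q)
def onz(n,p,z,crop=True):
    a,d=ray(n,p,crop);return a+d*(z-a[2])/d[2]
E
python3 - <<'E'
from h import *
np.set_printoptions(precision=4,suppress=True)
P={"cap top":((105,364),(85,212)),"ball":((516,70),(640,239)),"corner+y far":((282,186),(442,143)),"corner+y near":((330,252),(398,236)),"corner-y near":((578,176),(652,346)),
"green1 top":((69,281),(140,120)),"green2 top":((315,273),(279,267)),"tamper top":((298,42),(570,38))}
for k,v in P.items(): print(k,*tri(*v),onz("top",v[1],{"cap":.094,"bal":.104,"cor":.012}.get(k[:3],.094))[:2])
cs=np.array([onz("top",p,.012)[:2] for p in((442,143),(398,236),(652,346),(692,250))])
ss=np.array([onz("scene",p,.012)[:2] for p in((282,186),(330,252),(578,176))])
print("corners top",cs,"\nscene",ss)
M=np.array([(.05,.12),(-.05,.12),(-.05,-.12),(.05,-.12)])
for c,m in((cs,M),(ss,M[:3]),((np.r_[cs,ss]),np.r_[M,M[:3]])):
    H=(c-c.mean(0)).T@(m-m.mean(0));U,_,V=np.linalg.svd(H);R=U@np.diag([1,np.linalg.det(U@V)])@V
    t=c.mean(0)-R@m.mean(0)
    print("yaw",np.degrees(np.arctan2(R[1,0],R[0,0])),"origin",t,"res",np.linalg.norm(c-(m@R.T+t),axis=1))
    # ball & jaws in clamp frame
    b=tri((516,70),(640,239))[0][:2];print(" ball in clamp",(b-t)@R)
    for p in((470,155),(437,218),(560,195),(531,262)): print(" jaw",(onz("top",p,.056)[:2]-t)@R)
    print(" seat guesses",R@[0,.079-.001-.0315]+t)
print("spice",onz("scene",(690,48),.102), onz("scene",(677,140),0))
print(onz("top",(212,187),.06,False))
E
```

```text
cap top [0.4218 0.2627 0.0959] 0.0018581962494804282 [0.4233 0.2637]
ball [ 0.4683 -0.1869  0.1042] 0.0006561207217274505 [ 0.4687 -0.1868]
corner+y far [ 0.5677 -0.0135  0.0113] 0.0029008235671164058 [ 0.5688 -0.0128]
corner+y near [0.4759 0.0116 0.012 ] 9.681293060544815e-05 [0.4759 0.0116]
corner-y near [ 0.4115 -0.2149  0.0111] 0.0019654474827565643 [ 0.4122 -0.2144]
green1 top [0.5093 0.2349 0.094 ] 0.005716482611969032 [0.512  0.2367]
green2 top [0.3995 0.0971 0.0951] 0.0036699961842551862 [0.4017 0.0981]
tamper top [ 0.6586 -0.1103  0.0694] 0.0019132839503335048 [ 0.6465 -0.1091]
corners top [[ 0.5688 -0.0128]
 [ 0.4759  0.0116]
 [ 0.4122 -0.2144]
 [ 0.5037 -0.2394]] 
scene [[ 0.5653 -0.0132]
 [ 0.476   0.0116]
 [ 0.4098 -0.2141]]
yaw -15.757535555982724 origin [ 0.4901 -0.1138] res [0.0023 0.0039 0.003  0.004 ]
 ball in clamp [-0.0011 -0.0763]
 jaw [0.0295 0.0854]
 jaw [-0.0351  0.087 ]
 jaw [0.0278 0.0016]
 jaw [-0.0381  0.    ]
 seat guesses [ 0.5027 -0.069 ]
yaw -15.684875757421153 origin [ 0.4889 -0.1149] res [0.0042 0.0037 0.0032]
 ball in clamp [-0.0004 -0.0749]
 jaw [0.0304 0.0867]
 jaw [-0.0342  0.0885]
 jaw [0.0286 0.003 ]
 jaw [-0.0372  0.0015]
 seat guesses [ 0.5015 -0.0701]
yaw -15.678092025877843 origin [ 0.4896 -0.1143] res [0.0015 0.0038 0.0036 0.0043 0.0049 0.0038 0.0023]
 ball in clamp [-0.0009 -0.0757]
 jaw [0.0299 0.0859]
 jaw [-0.0347  0.0877]
 jaw [0.0282 0.0022]
 jaw [-0.0377  0.0007]
 seat guesses [ 0.5022 -0.0695]
spice [ 0.3951 -0.3272  0.102 ] [ 0.3943 -0.3333  0.    ]
[0.4919 0.4026 0.06  ]
```

```bash
python3 -m inch '[{"dx":4,"dy":2.5,"dz":1.5,"az":8},{"dx":8,"dy":5.5,"dz":3,"az":16},{"dx":12,"dy":8.5,"dz":4.5,"az":24},{"dx":16,"dy":11.5,"dz":6,"az":32},{"dx":20,"dy":14.5,"dz":7,"az":40},{"dx":24,"dy":17.5,"dz":8,"az":48},{"dx":28,"dy":20.5,"dz":8,"az":56},{"dx":31,"dy":24,"dz":8,"az":64},{"dx":32,"dy":28,"dz":8,"az":72},{"dx":33,"dy":32,"dz":8,"az":80}]'
python3 -c "
from h import *;o=r.get_obs();print(o['joint_positions'].round(2),o['tool_pos'],o['orientation'].round(3))"
```

```text
[ 1.12  0.43  0.07  1.61 -0.03  1.11 -0.07] [ 0.19855462 -0.6447421   0.22182874] [[ 0.956  0.294 -0.   ]
 [ 0.294 -0.956  0.001]
 [-0.    -0.001 -1.   ]]validation failed for argument at $[0]...
```

```bash
python3 -m inch '[{"dx":4,"dy":2.5,"dz":1.5,"ax":0,"ay":0,"az":8,"fingers":1},{"dx":8,"dy":5.5,"dz":3,"ax":0,"ay":0,"az":16,"fingers":1},{"dx":12,"dy":8.5,"dz":4.5,"ax":0,"ay":0,"az":24,"fingers":1},{"dx":16,"dy":11.5,"dz":6,"ax":0,"ay":0,"az":32,"fingers":1},{"dx":20,"dy":14.5,"dz":7,"ax":0,"ay":0,"az":40,"fingers":1},{"dx":24,"dy":17.5,"dz":8,"ax":0,"ay":0,"az":48,"fingers":1},{"dx":28,"dy":20.5,"dz":8,"ax":0,"ay":0,"az":56,"fingers":1},{"dx":31,"dy":24,"dz":8,"ax":0,"ay":0,"az":64,"fingers":1},{"dx":32,"dy":28,"dz":8,"ax":0,"ay":0,"az":72,"fingers":1},{"dx":33,"dy":32,"dz":8,"ax":0,"ay":0,"az":80,"fingers":1}]'
python3 -c "
from h import *;o=r.get_obs();print(o['joint_positions'].round(2),o['tool_pos'],o['orientation'].round(3))"
```

```text
time: 1.1
tool_pos: [0.5296, -0.3225, 0.3018]
orientation: [[-0.131, 0.991, -0.001], [0.991, 0.131, 0.001], [0.001, -0.0, -1.0]]
contact_force: [0.5, -0.3, -0.7]
finger_gap: 0.0937
grip_force: 0.0
[ 0.72  0.3  -0.35  1.62  0.11  1.24  0.48] [ 0.52964327 -0.32253138  0.30184101] [[-0.131  0.991 -0.001]
 [ 0.991  0.131  0.001]
 [ 0.001 -0.    -1.   ]]
```

```bash
python3 -m inch '[{"dx":0,"dy":4.5,"dz":0,"ax":0,"ay":0,"az":7,"fingers":1},{"dx":0,"dy":9,"dz":0,"ax":0,"ay":0,"az":14,"fingers":1},{"dx":0,"dy":13.5,"dz":0,"ax":0,"ay":0,"az":21,"fingers":1},{"dx":0,"dy":18,"dz":0,"ax":0,"ay":0,"az":28,"fingers":1},{"dx":0,"dy":22.5,"dz":0,"ax":0,"ay":0,"az":35,"fingers":1},{"dx":0,"dy":27,"dz":0,"ax":0,"ay":0,"az":42,"fingers":1},{"dx":-1,"dy":31.5,"dz":0,"ax":0,"ay":0,"az":49,"fingers":1},{"dx":-2,"dy":36,"dz":0,"ax":0,"ay":0,"az":56,"fingers":1},{"dx":-3,"dy":40,"dz":0,"ax":0,"ay":0,"az":62,"fingers":1},{"dx":-4,"dy":44,"dz":0,"ax":0,"ay":0,"az":67,"fingers":1}]'
python3 -c "
from h import *;o=r.get_obs();print(o['joint_positions'].round(2),o['tool_pos'],o['orientation'].round(3))"
```

```text
time: 2.1
tool_pos: [0.4878, 0.1165, 0.3024]
orientation: [[-0.963, 0.269, -0.0], [0.269, 0.963, -0.0], [0.0, -0.0, -1.0]]
contact_force: [1.7, 0.1, 0.2]
finger_gap: 0.0942
grip_force: 0.0
[ 0.35  0.13 -0.78  1.85  0.1   1.2   0.84] [0.4877948  0.11646771 0.30238176] [[-0.963  0.269 -0.   ]
 [ 0.269  0.963 -0.   ]
 [ 0.    -0.    -1.   ]]
```

```bash
python3 -m inch '[{"dx":-2.2,"dy":4.5,"dz":0,"ax":0,"ay":0,"az":0,"fingers":1},{"dx":-4.4,"dy":9,"dz":0,"ax":0,"ay":0,"az":0,"fingers":1},{"dx":-6.5,"dy":13.5,"dz":-1,"ax":0,"ay":0,"az":0,"fingers":1},{"dx":-6.5,"dy":14.7,"dz":-5,"ax":0,"ay":0,"az":0,"fingers":1},{"dx":-6.5,"dy":14.7,"dz":-9,"ax":0,"ay":0,"az":0,"fingers":1},{"dx":-6.5,"dy":14.7,"dz":-13,"ax":0,"ay":0,"az":0,"fingers":1},{"dx":-6.5,"dy":14.7,"dz":-16,"ax":0,"ay":0,"az":0,"fingers":1},{"dx":-6.5,"dy":14.7,"dz":-19,"ax":0,"ay":0,"az":0,"fingers":1},{"dx":-6.5,"dy":14.7,"dz":-21.5,"ax":0,"ay":0,"az":0,"fingers":1},{"dx":-6.5,"dy":14.7,"dz":-22.4,"ax":0,"ay":0,"az":0,"fingers":1}]'
python3 - <<'E'
from h import *
a=r.read_camera("scene")[:,:,::-1][150:300,200:380];b=r.read_camera("top")[:,:,::-1][140:260,190:340]
a=cv2.resize(a,(480,400),interpolation=2);b=cv2.resize(b,(320,256),interpolation=2)
c=np.zeros((400,800,3),np.uint8);c[:,:480]=a;c[:256,480:]=b
cv2.imwrite("pics/g1.png",c)
E
```

```text
time: 3.1
tool_pos: [0.4224, 0.2612, 0.0762]
orientation: [[-0.962, 0.273, -0.003], [0.273, 0.962, -0.001], [0.003, -0.002, -1.0]]
contact_force: [0.4, 0.5, -0.0]
finger_gap: 0.094
grip_force: 0.0
```

View pics/g1.png

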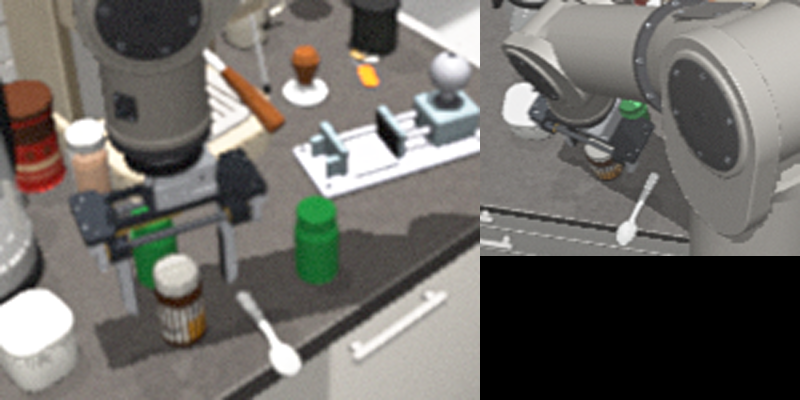

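The fingers straddle the jar: their tips are at (128,310) and (232,282), and the midpoint falls on the jar's axis at about (180,297). I'll close on it.

```bash
python3 -m inch '[{"dx":0,"dy":0,"dz":0,"ax":0,"ay":0,"az":0,"fingers":0.4},{"dx":0,"dy":0,"dz":0,"ax":0,"ay":0,"az":0,"fingers":0.4},{"dx":0,"dy":0,"dz":0,"ax":0,"ay":0,"az":0,"fingers":0.3},{"dx":0,"dy":0,"dz":0,"ax":0,"ay":0,"az":0,"fingers":0.3},{"dx":0,"dy":0,"dz":0,"ax":0,"ay":0,"az":0,"fingers":0.3},{"dx":0,"dy":0,"dz":0,"ax":0,"ay":0,"az":0,"fingers":0.3},{"dx":0,"dy":0,"dz":0,"ax":0,"ay":0,"az":0,"fingers":0.3},{"dx":0,"dy":0,"dz":0,"ax":0,"ay":0,"az":0,"fingers":0.3}]' 20
```

```text
time: 4.0
tool_pos: [0.4237, 0.2619, 0.0785]
orientation: [[-0.962, 0.274, 0.0], [0.274, 0.962, -0.0], [-0.0, -0.0, -1.0]]
contact_force: [-0.1, -0.8, 3.6]
finger_gap: 0.047
grip_force: 20.0
```

```bash
python3 -m inch '[{"dx":0,"dy":0,"dz":1.5,"ax":0,"ay":0,"az":0,"fingers":0.3},{"dx":0,"dy":0,"dz":4,"ax":0,"ay":0,"az":0,"fingers":0.3},{"dx":0,"dy":0,"dz":7,"ax":0,"ay":0,"az":0,"fingers":0.3},{"dx":0,"dy":0,"dz":10,"ax":0,"ay":0,"az":0,"fingers":0.3},{"dx":0,"dy":0,"dz":13,"ax":0,"ay":0,"az":0,"fingers":0.3},{"dx":0,"dy":0,"dz":14,"ax":0,"ay":0,"az":0,"fingers":0.3},{"dx":0,"dy":0,"dz":14,"ax":0,"ay":0,"az":0,"fingers":0.3}]'
python3 - <<'E'
from h import *
a=cv2.imread("pics/top0.png")[185:245,320:400];b=cv2.imread("pics/scene0.png")[185:230,305:390]
for f,n in((a,"jt"),(b,"js")): pass
c=np.zeros((600,800,3),np.uint8)
a=cv2.resize(a[:40,:],None,fx=8,fy=8,interpolation=2);b=cv2.resize(b[:35,:],None,fx=8,fy=8,interpolation=2)
c[:320,:640]=a;c[320:600,:680]=b
cv2.imwrite("pics/j.png",c)
E
```

```text
time: 4.7
tool_pos: [0.4242, 0.2623, 0.22]
orientation: [[-0.962, 0.274, 0.003], [0.274, 0.962, 0.001], [-0.002, 0.001, -1.0]]
contact_force: [0.5, -0.2, -0.7]
finger_gap: 0.0469
grip_force: 20.0
```

View pics/j.png

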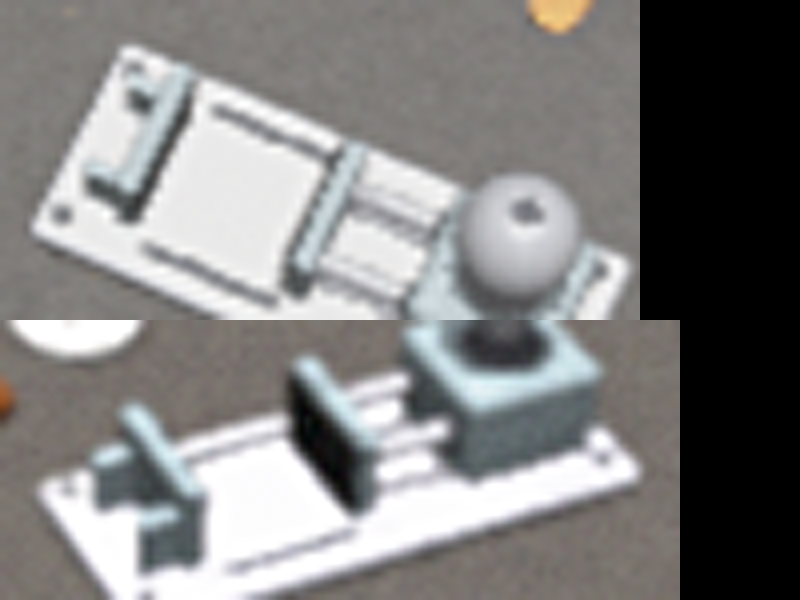

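Run:
```python
from h import *
np.set_printoptions(precision=4,suppress=True)
t=np.array([.4896,-.1143]);a=np.radians(-15.7);R=np.array([[np.cos(a),-np.sin(a)],[np.sin(a),np.cos(a)]])
for n,ps in(("top",dict(fix=[(190,80),(143,190)],slide=[(345,150),(293,260)])),("scene",dict(fixin=[(142,405),(203,490)],slide=[(297,368),(368,450)]))):
  for k,v in ps.items():
    for p in v:
        q=(np.array(p)-(0,320*(n=="scene"))+.5)/8-.5+((320,185) if n=="top" else (305,185))
        print(n,k,(onz(n,q,.056,False)[:2]-t)@R)
for y in(.0445,.0465): print(R@[0,y]+t)
```

```text
top fix [0.0276 0.0805]
top fix [-0.027   0.0781]
top slide [0.0256 0.0082]
top slide [-0.0294  0.0086]
scene fixin [0.0316 0.0791]
scene fixin [-0.029   0.0813]
scene slide [0.0269 0.0085]
scene slide [-0.0346  0.0086]
[ 0.5016 -0.0715]
[ 0.5022 -0.0695]
```

```bash
python3 -m inch '[{"dx":1,"dy":-3.4,"dz":0,"ax":0,"ay":0,"az":0,"fingers":0.3},{"dx":2,"dy":-7.4,"dz":0,"ax":0,"ay":0,"az":0,"fingers":0.3},{"dx":3,"dy":-11.4,"dz":0,"ax":0,"ay":0,"az":0,"fingers":0.3},{"dx":4,"dy":-15.4,"dz":0,"ax":0,"ay":0,"az":0,"fingers":0.3},{"dx":5,"dy":-19.4,"dz":0,"ax":0,"ay":0,"az":0,"fingers":0.3},{"dx":6,"dy":-23.4,"dz":0,"ax":0,"ay":0,"az":0,"fingers":0.3},{"dx":7,"dy":-27.4,"dz":0,"ax":0,"ay":0,"az":0,"fingers":0.3},{"dx":7.7,"dy":-31.4,"dz":0,"ax":0,"ay":0,"az":0,"fingers":0.3},{"dx":7.7,"dy":-33.4,"dz":0,"ax":0,"ay":0,"az":0,"fingers":0.3},{"dx":7.7,"dy":-33.4,"dz":0,"ax":0,"ay":0,"az":0,"fingers":0.3}]'
python3 -m inch '[{"dx":0,"dy":0,"dz":-1,"ax":0,"ay":0,"az":0,"fingers":0.3},{"dx":0,"dy":0,"dz":-3,"ax":0,"ay":0,"az":0,"fingers":0.3},{"dx":0,"dy":0,"dz":-5,"ax":0,"ay":0,"az":0,"fingers":0.3},{"dx":0,"dy":0,"dz":-5.5,"ax":0,"ay":0,"az":0,"fingers":0.3},{"dx":0,"dy":0,"dz":-5.5,"ax":0,"ay":0,"az":0,"fingers":0.3},{"dx":0,"dy":0,"dz":-5.5,"ax":0,"ay":0,"az":0,"fingers":0.3}]'
python3 - <<'E'
from h import *
a=r.read_camera("scene")[:,:,::-1][110:240,265:425];b=r.read_camera("top")[:,:,::-1][160:250,300:420]
a=cv2.resize(a,(480,390),interpolation=2);b=cv2.resize(b,(320,240),interpolation=2)
c=np.zeros((400,800,3),np.uint8);c[:390,:480]=a;c[:240,480:]=b
cv2.imwrite("pics/p1.png",c)
E
```

```text
time: 5.7
tool_pos: [0.4997, -0.0751, 0.2168]
orientation: [[-0.961, 0.278, -0.003], [0.278, 0.961, 0.0], [0.003, -0.001, -1.0]]
contact_force: [0.4, -0.2, -1.4]
finger_gap: 0.0472
grip_force: 20.0
time: 6.3
tool_pos: [0.5009, -0.0714, 0.1638]
orientation: [[-0.962, 0.273, 0.0], [0.273, 0.962, 0.0], [-0.0, 0.0, -1.0]]
contact_force: [0.3, 0.2, -1.0]
finger_gap: 0.047
grip_force: 20.0
```

View pics/p1.png

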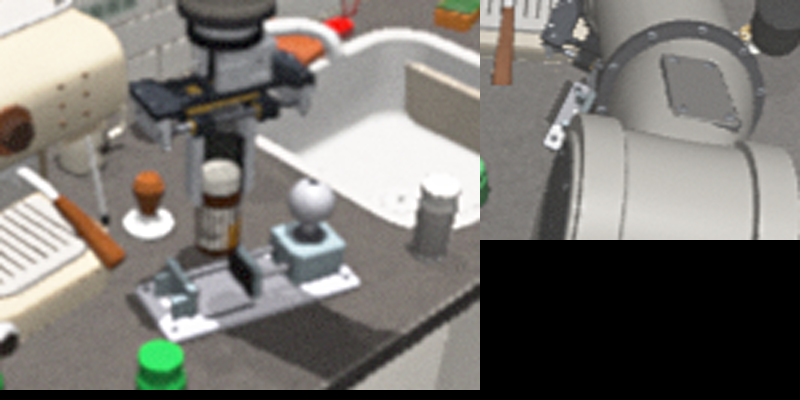

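The jar hangs upright above the gap, with its cap at (220,172) in the left view, between the jaws at (180,285) and (245,270). I'll check its position numerically.

```bash
python3 - <<'E'
from h import *
t=np.array([.4896,-.1143]);a=np.radians(-15.7);R=np.array([[np.cos(a),-np.sin(a)],[np.sin(a),np.cos(a)]])
for p,z in(((220,172),.179),((217,253),.0855)):
    w=onz("scene",(265+(p[0]+.5)/3-.5,110+(p[1]+.5)/3-.5),z,False);print(w,(w[:2]-t)@R)
E
python3 -m inch '[{"dx":0,"dy":0,"dz":-1.5,"ax":0,"ay":0,"az":0,"fingers":0.3},{"dx":0,"dy":0,"dz":-3,"ax":0,"ay":0,"az":0,"fingers":0.3},{"dx":0,"dy":0,"dz":-4,"ax":0,"ay":0,"az":0,"fingers":0.3},{"dx":0,"dy":0,"dz":-5,"ax":0,"ay":0,"az":0,"fingers":0.3},{"dx":0,"dy":0,"dz":-5.8,"ax":0,"ay":0,"az":0,"fingers":0.3},{"dx":0,"dy":0,"dz":-6.4,"ax":0,"ay":0,"az":0,"fingers":0.3},{"dx":0,"dy":0,"dz":-6.8,"ax":0,"ay":0,"az":0,"fingers":0.3},{"dx":0,"dy":0,"dz":-7,"ax":0,"ay":0,"az":0,"fingers":0.3},{"dx":0,"dy":0,"dz":-7,"ax":0,"ay":0,"az":0,"fingers":0.3},{"dx":0,"dy":0,"dz":-7,"ax":0,"ay":0,"az":0,"fingers":0.3}]'
```

```text
[ 0.49834739 -0.07152044  0.179     ] [-0.00315513  0.04355058]
[ 0.48695795 -0.06101473  0.0855    ] [-0.0169625   0.05058235]
time: 7.4
tool_pos: [0.5009, -0.0721, 0.0938]
orientation: [[-0.962, 0.274, 0.0], [0.274, 0.962, -0.0], [-0.0, -0.0, -1.0]]
contact_force: [0.0, -0.3, -0.9]
finger_gap: 0.0469
grip_force: 20.0
```

```bash
python3 -m inch '[{"dx":0,"dy":0,"dz":-0.1,"ax":0,"ay":0,"az":0,"fingers":0.3},{"dx":0,"dy":0,"dz":-0.2,"ax":0,"ay":0,"az":0,"fingers":0.3},{"dx":0,"dy":0,"dz":-0.25,"ax":0,"ay":0,"az":0,"fingers":0.3},{"dx":0,"dy":0,"dz":-0.3,"ax":0,"ay":0,"az":0,"fingers":0.3},{"dx":0,"dy":0,"dz":-0.3,"ax":0,"ay":0,"az":0,"fingers":0.3},{"dx":0,"dy":0,"dz":-0.3,"ax":0,"ay":0,"az":0,"fingers":0.3}]'
```

```text
time: 8.0
tool_pos: [0.501, -0.0721, 0.091]
orientation: [[-0.962, 0.274, 0.001], [0.274, 0.962, -0.0], [-0.001, -0.0, -1.0]]
contact_force: [-2.2, -0.2, 10.0]
finger_gap: 0.0471
grip_force: 20.0
```

```bash
python3 -m inch '[{"dx":0,"dy":0,"dz":0.05,"ax":0,"ay":0,"az":0,"fingers":0.3},{"dx":0,"dy":0,"dz":0.05,"ax":0,"ay":0,"az":0,"fingers":0.53},{"dx":0,"dy":0,"dz":0.05,"ax":0,"ay":0,"az":0,"fingers":0.56},{"dx":0,"dy":0,"dz":0.05,"ax":0,"ay":0,"az":0,"fingers":0.65},{"dx":0,"dy":0,"dz":0.05,"ax":0,"ay":0,"az":0,"fingers":1},{"dx":0,"dy":0,"dz":0.05,"ax":0,"ay":0,"az":0,"fingers":1},{"dx":0,"dy":0,"dz":0.05,"ax":0,"ay":0,"az":0,"fingers":1},{"dx":0,"dy":0,"dz":0.05,"ax":0,"ay":0,"az":0,"fingers":1}]'
python3 -m inch '[{"dx":0,"dy":0,"dz":1,"ax":0,"ay":0,"az":0,"fingers":1},{"dx":0,"dy":0,"dz":4,"ax":0,"ay":0,"az":0,"fingers":1},{"dx":0,"dy":0,"dz":8,"ax":0,"ay":0,"az":0,"fingers":1},{"dx":0,"dy":0,"dz":12,"ax":0,"ay":0,"az":0,"fingers":1},{"dx":0,"dy":0,"dz":14,"ax":0,"ay":0,"az":0,"fingers":1},{"dx":0,"dy":0,"dz":14,"ax":0,"ay":0,"az":0,"fingers":1}]'
python3 - <<'E'
from h import *
a=r.read_camera("scene")[:,:,::-1][160:235,300:400]
cv2.imwrite("pics/p2.png",cv2.resize(a,(800,600),interpolation=2))
E
```

```text
time: 8.8
tool_pos: [0.5006, -0.0721, 0.0909]
orientation: [[-0.962, 0.274, -0.0], [0.274, 0.962, -0.0], [0.0, -0.0, -1.0]]
contact_force: [-0.1, 0.4, 0.5]
finger_gap: 0.0893
grip_force: 0.0
time: 9.4
tool_pos: [0.5021, -0.072, 0.2346]
orientation: [[-0.962, 0.274, 0.005], [0.274, 0.962, -0.001], [-0.005, -0.0, -1.0]]
contact_force: [-0.3, 0.3, 0.1]
finger_gap: 0.094
grip_force: 0.0
```

View pics/p2.png

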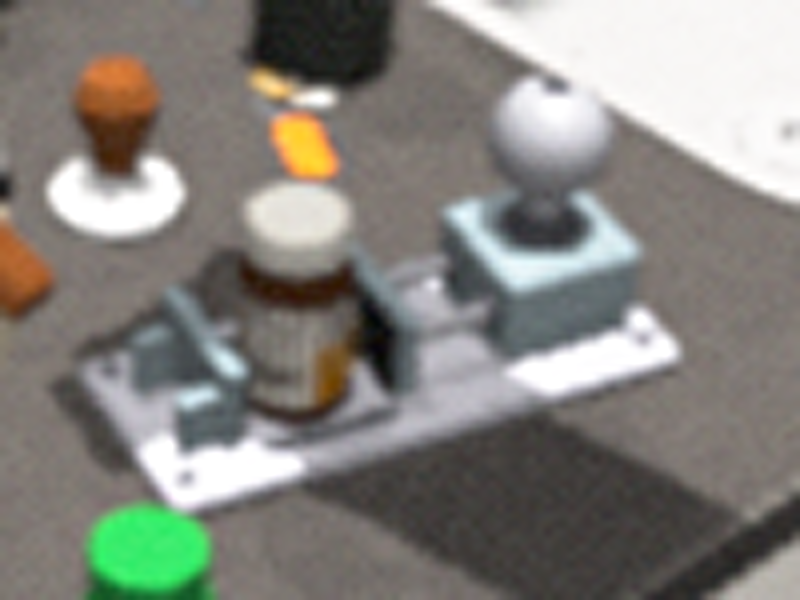

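The jar stands upright between the jaws: its base is at (295,405), with the jaws on either side. The ball knob is at (552,135), which matches the earlier measurement. I'll go to the knob.

```bash
python3 -m inch '[{"dx":-1,"dy":-4,"dz":0,"ax":0,"ay":0,"az":8,"fingers":1},{"dx":-2,"dy":-8,"dz":0,"ax":0,"ay":0,"az":16,"fingers":1},{"dx":-3.35,"dy":-11.5,"dz":0,"ax":0,"ay":0,"az":24,"fingers":1},{"dx":-3.35,"dy":-11.5,"dz":-2,"ax":0,"ay":0,"az":30,"fingers":1},{"dx":-3.35,"dy":-11.5,"dz":-5,"ax":0,"ay":0,"az":30,"fingers":1},{"dx":-3.35,"dy":-11.5,"dz":-8,"ax":0,"ay":0,"az":30,"fingers":1},{"dx":-3.35,"dy":-11.5,"dz":-11,"ax":0,"ay":0,"az":30,"fingers":1},{"dx":-3.35,"dy":-11.5,"dz":-13,"ax":0,"ay":0,"az":30,"fingers":1},{"dx":-3.35,"dy":-11.5,"dz":-13.3,"ax":0,"ay":0,"az":30,"fingers":1},{"dx":-3.35,"dy":-11.5,"dz":-13.3,"ax":0,"ay":0,"az":30,"fingers":1}]'
python3 -c "
from h import *;o=r.get_obs();print(o['joint_positions'].round(2),o['tool_pos'],o['moment'])"
```

```text
time: 10.45
tool_pos: [0.4667, -0.1866, 0.0975]
orientation: [[-0.97, -0.244, -0.001], [-0.244, 0.97, 0.001], [0.001, 0.001, -1.0]]
contact_force: [-0.6, -0.6, -0.5]
finger_gap: 0.0941
grip_force: 0.0
[ 0.79  0.37 -0.64  2.07  0.31  0.79  1.78] [ 0.46674946 -0.18661741  0.09753589] [ 0.05536499 -0.14632854  0.0080702 ]
```

```bash
python3 -m inch '[{"dx":0,"dy":0,"dz":0,"ax":0,"ay":0,"az":0,"fingers":0.6},{"dx":0,"dy":0,"dz":0,"ax":0,"ay":0,"az":0,"fingers":0.4},{"dx":0,"dy":0,"dz":0,"ax":0,"ay":0,"az":0,"fingers":0.4},{"dx":0,"dy":0,"dz":0,"ax":0,"ay":0,"az":0,"fingers":0.4},{"dx":0,"dy":0,"dz":0,"ax":0,"ay":0,"az":0,"fingers":0.4},{"dx":0,"dy":0,"dz":0,"ax":0,"ay":0,"az":0,"fingers":0.4},{"dx":0,"dy":0,"dz":0,"ax":0,"ay":0,"az":0,"fingers":0.4},{"dx":0,"dy":0,"dz":0,"ax":0,"ay":0,"az":0,"fingers":0.4}]' 5
python3 -c "
from h import *;o=r.get_obs();print(o['joint_positions'].round(2),o['tool_pos'],o['moment'])"
```

```text
time: 11.25
tool_pos: [0.4676, -0.1886, 0.0982]
orientation: [[-0.97, -0.243, 0.001], [-0.243, 0.97, -0.002], [-0.001, -0.002, -1.0]]
contact_force: [2.6, -9.1, -2.8]
finger_gap: 0.0514
grip_force: 5.0
[ 0.79  0.37 -0.64  2.07  0.31  0.79  1.78] [ 0.46762314 -0.18861684  0.09822358] [-2.0193238  -0.74635873 -0.03441641]
```

```bash
python3 -m inch '[{"dx":0,"dy":-0.2,"dz":0.2,"ax":0,"ay":0,"az":0,"fingers":0.4},{"dx":0,"dy":-0.4,"dz":0.2,"ax":0,"ay":0,"az":0,"fingers":0.4},{"dx":0,"dy":-0.4,"dz":0.2,"ax":0,"ay":0,"az":0,"fingers":0.4},{"dx":0,"dy":-0.4,"dz":0.2,"ax":0,"ay":0,"az":0,"fingers":0.4}]'
python3 -c "
from h import *;o=r.get_obs();print(o['joint_positions'].round(2),o['tool_pos'],o['moment'])"
```

```text
time: 11.65
tool_pos: [0.467, -0.1894, 0.0999]
orientation: [[-0.969, -0.245, -0.001], [-0.245, 0.969, 0.002], [0.0, 0.002, -1.0]]
contact_force: [-1.0, 9.8, 2.2]
finger_gap: 0.0516
grip_force: 5.0
[ 0.8   0.37 -0.64  2.06  0.31  0.8   1.79] [ 0.46700934 -0.18936502  0.09988065] [2.3746263  0.26306256 0.05870267]
```

```bash
python3 -m inch '[{"dx":0.1,"dy":0.2,"dz":0.1,"ax":0,"ay":0,"az":0,"fingers":0.4},{"dx":0.1,"dy":0.2,"dz":0.1,"ax":0,"ay":0,"az":0,"fingers":0.4},{"dx":0.1,"dy":0.2,"dz":0.1,"ax":0,"ay":0,"az":0,"fingers":0.3},{"dx":0.1,"dy":0.2,"dz":0.1,"ax":0,"ay":0,"az":0,"fingers":0.3},{"dx":0.1,"dy":0.2,"dz":0.1,"ax":0,"ay":0,"az":0,"fingers":0.3}]' 35
python3 -c "
from h import *;o=r.get_obs();print(o['joint_positions'].round(2),o['tool_pos'],o['moment'])"
```

```text
time: 12.15
tool_pos: [0.467, -0.189, 0.1002]
orientation: [[-0.97, -0.244, -0.002], [-0.244, 0.97, 0.001], [0.002, 0.001, -1.0]]
contact_force: [-2.5, -2.1, -26.4]
finger_gap: 0.051
grip_force: 35.0
[ 0.8   0.37 -0.64  2.06  0.31  0.8   1.79] [ 0.46703868 -0.18904808  0.10019058] [-0.29375322  0.63209769  0.07713446]
```

```bash
python3 -m inch '[{"dx":0,"dy":0,"dz":0.2,"ax":0,"ay":0,"az":0,"fingers":0.56},{"dx":0,"dy":0,"dz":0.2,"ax":0,"ay":0,"az":0,"fingers":0.6},{"dx":0,"dy":0,"dz":0.2,"ax":0,"ay":0,"az":0,"fingers":0.6},{"dx":0,"dy":0,"dz":0.2,"ax":0,"ay":0,"az":0,"fingers":0.6}]'
python3 -m inch '[{"dx":0,"dy":0,"dz":0,"ax":0,"ay":0,"az":0,"fingers":0.4},{"dx":0,"dy":0,"dz":0,"ax":0,"ay":0,"az":0,"fingers":0.4},{"dx":0,"dy":0,"dz":0,"ax":0,"ay":0,"az":0,"fingers":0.4},{"dx":0,"dy":0,"dz":0,"ax":0,"ay":0,"az":0,"fingers":0.4},{"dx":0,"dy":0,"dz":0,"ax":0,"ay":0,"az":0,"fingers":0.4}]' 35
python3 -c "
from h import *;o=r.get_obs();print(o['joint_positions'].round(2),o['tool_pos'],o['moment'])"
```

```text
time: 12.55
tool_pos: [0.469, -0.1892, 0.1036]
orientation: [[-0.97, -0.244, 0.002], [-0.244, 0.97, -0.001], [-0.001, -0.001, -1.0]]
contact_force: [0.5, -1.2, -0.1]
finger_gap: 0.0562
grip_force: 0.0
time: 13.05
tool_pos: [0.4686, -0.1887, 0.1033]
orientation: [[-0.97, -0.244, 0.001], [-0.244, 0.97, 0.0], [-0.001, -0.0, -1.0]]
contact_force: [-0.4, 4.5, 6.2]
finger_gap: 0.0508
grip_force: 35.0
[ 0.8   0.37 -0.64  2.06  0.3   0.8   1.79] [ 0.46857879 -0.18872601  0.10333694] [ 0.78886917  0.18585816 -0.07689424]
```

```bash
python3 -m inch '[{"dx":0,"dy":0,"dz":0,"ax":0,"ay":0,"az":-5,"fingers":0.4},{"dx":0,"dy":0,"dz":0,"ax":0,"ay":0,"az":-10,"fingers":0.4},{"dx":0,"dy":0,"dz":0,"ax":0,"ay":0,"az":-15,"fingers":0.4},{"dx":0,"dy":0,"dz":0,"ax":0,"ay":0,"az":-20,"fingers":0.4},{"dx":0,"dy":0,"dz":0,"ax":0,"ay":0,"az":-25,"fingers":0.4},{"dx":0,"dy":0,"dz":0,"ax":0,"ay":0,"az":-30,"fingers":0.4}]'
python3 -c "
from h import *;o=r.get_obs();print(o['joint_positions'].round(2),o['tool_pos'],o['moment'])"
python3 -m inch '[{"dx":0,"dy":0,"dz":0,"ax":0,"ay":0,"az":-5,"fingers":0.4},{"dx":0,"dy":0,"dz":0,"ax":0,"ay":0,"az":-10,"fingers":0.4},{"dx":0,"dy":0,"dz":0,"ax":0,"ay":0,"az":-15,"fingers":0.4},{"dx":0,"dy":0,"dz":0,"ax":0,"ay":0,"az":-20,"fingers":0.4},{"dx":0,"dy":0,"dz":0,"ax":0,"ay":0,"az":-25,"fingers":0.4},{"dx":0,"dy":0,"dz":0,"ax":0,"ay":0,"az":-30,"fingers":0.4}]'
python3 -c "
from h import *;o=r.get_obs();print(o['joint_positions'].round(2),o['tool_pos'],o['moment'])
cv2.imwrite('pics/k1.png',cv2.resize(r.read_camera('scene')[:,:,::-1][160:235,300:400],(800,600),interpolation=2))"
```

```text
time: 13.65
tool_pos: [0.4686, -0.1873, 0.1033]
orientation: [[-0.961, 0.276, 0.0], [0.276, 0.961, 0.001], [0.0, 0.001, -1.0]]
contact_force: [-2.0, 12.5, 9.1]
finger_gap: 0.0509
grip_force: 35.0
[ 0.71  0.35 -0.53  2.07  0.24  0.79  1.32] [ 0.46856653 -0.18733157  0.10327143] [2.75408802 0.29322236 0.24690642]
time: 14.25
tool_pos: [0.4693, -0.1862, 0.1033]
orientation: [[-0.696, 0.719, 0.001], [0.719, 0.696, 0.002], [0.001, 0.003, -1.0]]
contact_force: [3.1, 18.5, 5.6]
finger_gap: 0.0509
grip_force: 35.0
[ 0.62  0.33 -0.43  2.07  0.19  0.78  0.84] [ 0.46932317 -0.18619177  0.10331873] [ 4.05907091 -0.71098845  0.23351106]
```

View pics/k1.png

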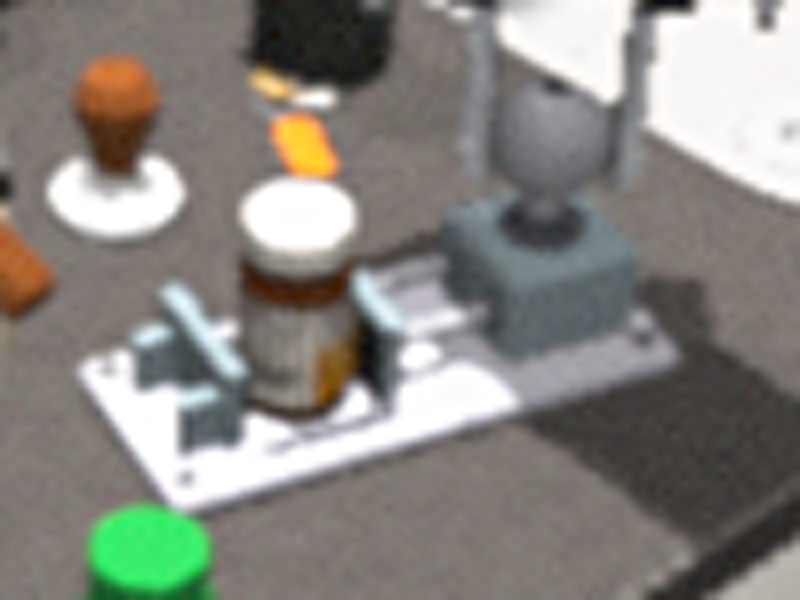

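The jaw has moved toward the jar (its top is at (385,300) now), and the fingers hold the ball well. I'll continue, easing the sideways force by shifting +y.

```bash
python3 -m inch '[{"dx":0,"dy":0.1,"dz":0,"ax":0,"ay":0,"az":-5,"fingers":0.4},{"dx":0,"dy":0.2,"dz":0,"ax":0,"ay":0,"az":-10,"fingers":0.4},{"dx":0,"dy":0.3,"dz":0,"ax":0,"ay":0,"az":-15,"fingers":0.4},{"dx":0,"dy":0.3,"dz":0,"ax":0,"ay":0,"az":-20,"fingers":0.4}]'
python3 -c "
from h import *;o=r.get_obs();print(o['joint_positions'].round(2),o['tool_pos'],o['moment'])"
python3 -m inch '[{"dx":0,"dy":0,"dz":0,"ax":0,"ay":0,"az":-5,"fingers":0.4},{"dx":0,"dy":0,"dz":0,"ax":0,"ay":0,"az":-10,"fingers":0.4},{"dx":0,"dy":0,"dz":0,"ax":0,"ay":0,"az":-15,"fingers":0.4},{"dx":0,"dy":0,"dz":0,"ax":0,"ay":0,"az":-20,"fingers":0.4}]'
python3 -c "
from h import *;o=r.get_obs();print(o['joint_positions'].round(2),o['tool_pos'],o['moment'])"
```

```text
time: 14.7
tool_pos: [0.4701, -0.1854, 0.1034]
orientation: [[-0.407, 0.914, 0.003], [0.914, 0.407, 0.0], [-0.001, 0.003, -1.0]]
contact_force: [9.5, 4.3, -5.0]
finger_gap: 0.0509
grip_force: 35.0
[ 0.55  0.32 -0.35  2.07  0.16  0.77  0.52] [ 0.47005126 -0.18536536  0.1034144 ] [ 0.75678425 -2.18724895  0.16119997]
time: 15.1
tool_pos: [0.4709, -0.1852, 0.1034]
orientation: [[-0.07, 0.998, 0.005], [0.998, 0.07, 0.0], [0.0, 0.005, -1.0]]
contact_force: [16.3, 4.5, -9.4]
finger_gap: 0.0507
grip_force: 35.0
[ 0.49  0.32 -0.29  2.08  0.13  0.76  0.2 ] [ 0.47093257 -0.18515135  0.10344729] [ 0.99427278 -3.26956811  0.27566427]
```

The drift fits a grasp about 4.5 mm off the ball's centre along tool x, which puts the true centre at about (0.473,-0.188). I'll open, recentre and regrasp.

```bash
python3 -m inch '[{"dx":0.1,"dy":0,"dz":0,"ax":0,"ay":0,"az":0,"fingers":0.58},{"dx":0.2,"dy":-0.2,"dz":0,"ax":0,"ay":0,"az":0,"fingers":0.62},{"dx":0.2,"dy":-0.2,"dz":0,"ax":0,"ay":0,"az":0,"fingers":0.62},{"dx":0.2,"dy":-0.2,"dz":0,"ax":0,"ay":0,"az":0,"fingers":0.62}]'
python3 -c "
from h import *;o=r.get_obs();print(o['joint_positions'].round(2),o['tool_pos'],o['moment'])"
```

```text
time: 15.5
tool_pos: [0.4699, -0.1883, 0.1029]
orientation: [[-0.072, 0.997, -0.0], [0.997, 0.072, 0.0], [0.0, -0.0, -1.0]]
contact_force: [0.5, -0.0, 0.5]
finger_gap: 0.058
grip_force: 0.0
[ 0.5   0.32 -0.28  2.07  0.13  0.77  0.21] [ 0.46991511 -0.18827285  0.10288905] [-0.04698446 -0.07789209  0.00205333]
```

```bash
python3 -m inch '[{"dx":0.25,"dy":0,"dz":0,"ax":0,"ay":0,"az":0,"fingers":0.62},{"dx":0.25,"dy":0,"dz":0,"ax":0,"ay":0,"az":0,"fingers":0.4},{"dx":0.25,"dy":0,"dz":0,"ax":0,"ay":0,"az":0,"fingers":0.4},{"dx":0.25,"dy":0,"dz":0,"ax":0,"ay":0,"az":0,"fingers":0.4},{"dx":0.25,"dy":0,"dz":0,"ax":0,"ay":0,"az":0,"fingers":0.4}]' 5
python3 -c "
from h import *;o=r.get_obs();print(o['finger_gap'],o['tool_pos'],o['moment'])"
```

```text
time: 16.0
tool_pos: [0.4715, -0.1882, 0.1027]
orientation: [[-0.072, 0.997, -0.002], [0.997, 0.072, 0.0], [0.0, -0.002, -1.0]]
contact_force: [-5.2, -0.2, 3.3]
finger_gap: 0.0518
grip_force: 5.0
0.0518301116440563 [ 0.47152496 -0.18820456  0.10268583] [-0.21391359  1.18404579  0.01439915]
```

```bash
python3 -m inch '[{"dx":-0.1,"dy":0,"dz":0,"ax":0,"ay":0,"az":0,"fingers":0.4},{"dx":-0.1,"dy":0,"dz":0,"ax":0,"ay":0,"az":0,"fingers":0.4},{"dx":-0.1,"dy":0,"dz":0,"ax":0,"ay":0,"az":0,"fingers":0.4},{"dx":-0.1,"dy":0,"dz":0,"ax":0,"ay":0,"az":-3,"fingers":0.4},{"dx":-0.1,"dy":0,"dz":0,"ax":0,"ay":0,"az":-6,"fingers":0.4},{"dx":-0.1,"dy":0,"dz":0,"ax":0,"ay":0,"az":-9,"fingers":0.4},{"dx":-0.1,"dy":0,"dz":0,"ax":0,"ay":0,"az":-12,"fingers":0.4},{"dx":-0.1,"dy":0,"dz":0,"ax":0,"ay":0,"az":-12,"fingers":0.4},{"dx":-0.1,"dy":0,"dz":0,"ax":0,"ay":0,"az":-12,"fingers":0.4}]' 35
python3 -c "
from h import *;o=r.get_obs();print(o['finger_gap'],o['tool_pos'],o['moment'])"
python3 -m inch '[{"dx":0,"dy":0,"dz":0,"ax":0,"ay":0,"az":-3,"fingers":0.4},{"dx":0,"dy":0,"dz":0,"ax":0,"ay":0,"az":-6,"fingers":0.4},{"dx":0,"dy":0,"dz":0,"ax":0,"ay":0,"az":-8,"fingers":0.4},{"dx":0,"dy":0,"dz":0,"ax":0,"ay":0,"az":-8,"fingers":0.4}]'
python3 -c "
from h import *;o=r.get_obs();print(o['finger_gap'],o['tool_pos'],o['moment'])"
```

```text
time: 16.9
tool_pos: [0.4714, -0.1882, 0.1028]
orientation: [[0.136, 0.991, -0.001], [0.991, -0.136, 0.0], [-0.0, -0.001, -1.0]]
contact_force: [-1.9, -3.0, -6.7]
finger_gap: 0.0509
grip_force: 35.0
0.05091099354913516 [ 0.47139348 -0.1881593   0.10277655] [-0.72406456  0.40328783 -0.14181792]
time: 17.3
tool_pos: [0.4714, -0.1881, 0.1028]
orientation: [[0.273, 0.962, -0.001], [0.962, -0.273, 0.0], [-0.0, -0.001, -1.0]]
contact_force: [-2.1, -3.0, -6.5]
finger_gap: 0.0509
grip_force: 35.0
0.050867161416073184 [ 0.47138829 -0.18813239  0.10279173] [-0.77290331  0.53575044 -0.16066475]
```

```bash
python3 -m inch '[{"dx":0,"dy":0,"dz":0,"ax":0,"ay":0,"az":-2,"fingers":0.4},{"dx":0,"dy":0,"dz":0,"ax":0,"ay":0,"az":-4,"fingers":0.4},{"dx":0,"dy":0,"dz":0,"ax":0,"ay":0,"az":-6,"fingers":0.4}]'
python3 -c "
from h import *;o=r.get_obs();print(o['finger_gap'],o['orientation'][:2,0],o['moment'])
cv2.imwrite('pics/k2.png',cv2.resize(r.read_camera('scene')[:,:,::-1][160:235,300:400],(800,600),interpolation=2))"
```

```text
time: 17.6
tool_pos: [0.4714, -0.1882, 0.1028]
orientation: [[0.372, 0.928, -0.001], [0.928, -0.372, 0.0], [-0.0, -0.001, -1.0]]
contact_force: [-1.9, -3.9, -6.1]
finger_gap: 0.0509
grip_force: 35.0
0.05091981326743523 [0.37184935 0.92829307] [-0.71209665  0.53365077  0.17258154]
```

View pics/k2.png

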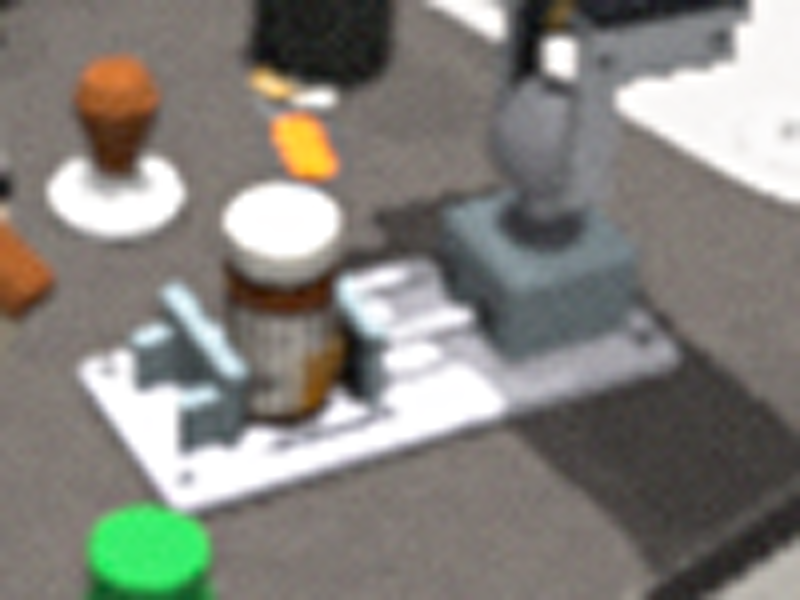

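The moment while turning is 0.17 N·m, which is plain friction, so the jar isn't clamped yet. The sliding jaw at (365,320) is pushing it toward the fixed jaw. From here I go by the moment, in small turns.

```bash
python3 -m inch '[{"dx":0,"dy":0,"dz":0,"ax":0,"ay":0,"az":-2,"fingers":0.4},{"dx":0,"dy":0,"dz":0,"ax":0,"ay":0,"az":-4,"fingers":0.4},{"dx":0,"dy":0,"dz":0,"ax":0,"ay":0,"az":-6,"fingers":0.4}]'>/dev/null
python3 -c "
from h import *;o=r.get_obs();print(o['finger_gap'],o['orientation'][:2,0],o['contact_force'],o['moment'])"
python3 -m inch '[{"dx":0,"dy":0,"dz":0,"ax":0,"ay":0,"az":-2,"fingers":0.4},{"dx":0,"dy":0,"dz":0,"ax":0,"ay":0,"az":-4,"fingers":0.4},{"dx":0,"dy":0,"dz":0,"ax":0,"ay":0,"az":-6,"fingers":0.4}]'>/dev/null
python3 -c "
from h import *;o=r.get_obs();print(o['finger_gap'],o['orientation'][:2,0],o['contact_force'],o['moment'])"
```

```text
0.05090830303544798 [0.46661466 0.88446068] [-3.08193017 -3.62251686 -5.8858134 ] [-0.71431669  0.57722047  0.21445816]
0.050595087857097064 [0.55652153 0.83083312] [-3.27189714 -3.51256728 -7.02270889] [-0.69177717  0.64239522  0.1471329 ]
```

```bash
python3 -m inch '[{"dx":0,"dy":0,"dz":0,"ax":0,"ay":0,"az":-2,"fingers":0.4},{"dx":0,"dy":0,"dz":0,"ax":0,"ay":0,"az":-4,"fingers":0.4}]'>/dev/null
python3 -c "
from h import *;o=r.get_obs();print(o['finger_gap'],o['orientation'][:2,0],o['contact_force'],o['moment'])"
python3 -m inch '[{"dx":0,"dy":0,"dz":0,"ax":0,"ay":0,"az":-2,"fingers":0.4},{"dx":0,"dy":0,"dz":0,"ax":0,"ay":0,"az":-4,"fingers":0.4}]'>/dev/null
python3 -c "
from h import *;o=r.get_obs();print(o['finger_gap'],o['orientation'][:2,0],o['contact_force'],o['moment'])"
```

```text
0.05065614009675063 [0.61312071 0.78998913] [-2.30601697 -3.76941916 -5.82239624] [-0.66951369  0.70267904  0.21321911]
0.05028058867324881 [0.66666623 0.74535625] [-2.73868565 -3.47503775 -5.8713739 ] [-0.69986636  0.72894605  0.22807543]
```

```bash
python3 -m inch '[{"dx":0,"dy":0,"dz":0,"ax":0,"ay":0,"az":-2,"fingers":0.4},{"dx":0,"dy":0,"dz":0,"ax":0,"ay":0,"az":-4,"fingers":0.4}]'>/dev/null
python3 -c "
from h import *;o=r.get_obs();print(o['finger_gap'],o['orientation'][:2,0],o['contact_force'],o['moment'])"
python3 -m inch '[{"dx":0,"dy":0,"dz":0,"ax":0,"ay":0,"az":-2,"fingers":0.4}]'>/dev/null
python3 -c "
from h import *;o=r.get_obs();print(o['finger_gap'],o['orientation'][:2,0],o['contact_force'],o['moment'])"
```

```text
0.050405754418467875 [0.71705025 0.6970213 ] [-1.93180478 -3.57441794 -6.55912907] [-0.69904496  0.72233223  0.25489155]
0.050625764426496744 [0.74090094 0.67161412] [-2.88267152 -3.03102133 -5.32692228] [-0.68999906  0.75211751  0.32153751]
```

```bash
python3 -m inch '[{"dx":0,"dy":0,"dz":0,"ax":0,"ay":0,"az":-1,"fingers":0.4}]'>/dev/null
python3 -c "
from h import *;o=r.get_obs();print(o['finger_gap'],o['orientation'][:2,0],o['moment'],o['qd'][6])"
```

```text
0.05066333674661009 [0.75268167 0.65838442] [-0.7033783   0.86578032  0.23826192] -0.14763375449082042
```

The fit of moment against angle puts contact at about 136° of turn, so the clamping force is now about 13–14 N. I'll stop here and let go.

```bash
python3 -m inch '[{"dx":0,"dy":0,"dz":0,"ax":0,"ay":0,"az":0,"fingers":0.4},{"dx":0,"dy":0,"dz":0,"ax":0,"ay":0,"az":0,"fingers":0.6},{"dx":0,"dy":0,"dz":0,"ax":0,"ay":0,"az":0,"fingers":1},{"dx":0,"dy":0,"dz":0,"ax":0,"ay":0,"az":0,"fingers":1},{"dx":0,"dy":0,"dz":0,"ax":0,"ay":0,"az":0,"fingers":1},{"dx":0,"dy":0,"dz":0,"ax":0,"ay":0,"az":0,"fingers":1}]'
python3 -c "
from h import *;o=r.get_obs();print(o['orientation'][:2,0],o['moment'])
# jar cap in scene: is it upright / where
im=r.read_camera('scene')[185:205,322:348].astype(int);m=im.min(2)>190
y,x=np.nonzero(m);print(len(x),x.min()+322,x.max()+322,y.min()+185,y.max()+185)"
```

```text
time: 19.65
tool_pos: [0.4719, -0.188, 0.1031]
orientation: [[0.753, 0.658, 0.0], [0.658, -0.753, 0.0], [0.0, 0.0, -1.0]]
contact_force: [0.1, -0.4, -0.2]
finger_gap: 0.085
grip_force: 0.0
[0.75316351 0.65783328] [ 0.01450304 -0.00687152  0.01552536]
134 322 347 185 204
```

The noise leaves about ±3 N, so I'll check: regrasp in the same pose and average the moment over a very small, slow turn.

```bash
python3 -m inch '[{"dx":0,"dy":0,"dz":0,"ax":0,"ay":0,"az":0,"fingers":0.6},{"dx":0,"dy":0,"dz":0,"ax":0,"ay":0,"az":0,"fingers":0.4},{"dx":0,"dy":0,"dz":0,"ax":0,"ay":0,"az":0,"fingers":0.4},{"dx":0,"dy":0,"dz":0,"ax":0,"ay":0,"az":0,"fingers":0.4},{"dx":0,"dy":0,"dz":0,"ax":0,"ay":0,"az":0,"fingers":0.4}]' 35
S='from cell import r;import math;o=r.get_obs();x=o["orientation"];print("M",round(o["moment"][2],3),round(math.degrees(math.atan2(x[1,0],x[0,0])),2))'
python3 -c "$S"
python3 -m inch '[{"dx":0,"dy":0,"dz":0,"ax":0,"ay":0,"az":-0.5,"fingers":0.4}]'>/dev/null; python3 -c "$S"
python3 -m inch '[{"dx":0,"dy":0,"dz":0,"ax":0,"ay":0,"az":-0.5,"fingers":0.4}]'>/dev/null; python3 -c "$S"
python3 -m inch '[{"dx":0,"dy":0,"dz":0,"ax":0,"ay":0,"az":-0.3,"fingers":0.4}]'>/dev/null; python3 -c "$S"
python3 -m inch '[{"dx":0,"dy":0,"dz":0,"ax":0,"ay":0,"az":-0.3,"fingers":0.4}]'>/dev/null; python3 -c "$S"
python3 -m inch '[{"dx":0,"dy":0,"dz":0,"ax":0,"ay":0,"az":-0.3,"fingers":0.4}]'>/dev/null; python3 -c "$S"
python3 -m inch '[{"dx":0,"dy":0,"dz":0,"ax":0,"ay":0,"az":-0.3,"fingers":0.4}]'>/dev/null; python3 -c "$S"
```

```text
time: 20.2
tool_pos: [0.4716, -0.1881, 0.1029]
orientation: [[0.753, 0.658, -0.0], [0.658, -0.753, 0.0], [-0.0, -0.0, -1.0]]
contact_force: [-0.6, -1.1, 0.3]
finger_gap: 0.0557
grip_force: 0.0
M 0.038 41.12
M 0.198 40.61
M 0.246 40.09
M 0.261 39.79
M 0.316 39.5
M 0.342 39.2
M 0.278 38.9
```

The mean moment is about 0.29 N·m, or roughly 15.5 N, and the turn angle agrees at about 15 N. I'll let go, retreat upward and hand in.

```bash
python3 -m inch '[{"dx":0,"dy":0,"dz":0,"ax":0,"ay":0,"az":0,"fingers":0.4},{"dx":0,"dy":0,"dz":0,"ax":0,"ay":0,"az":0,"fingers":0.6},{"dx":0,"dy":0,"dz":0,"ax":0,"ay":0,"az":0,"fingers":1},{"dx":0,"dy":0,"dz":0,"ax":0,"ay":0,"az":0,"fingers":1},{"dx":0,"dy":0,"dz":0,"ax":0,"ay":0,"az":0,"fingers":1},{"dx":0,"dy":0,"dz":0,"ax":0,"ay":0,"az":0,"fingers":1},{"dx":0,"dy":0,"dz":0,"ax":0,"ay":0,"az":0,"fingers":1}]'
python3 -m inch '[{"dx":0,"dy":0,"dz":1,"ax":0,"ay":0,"az":0,"fingers":1},{"dx":0,"dy":0,"dz":4,"ax":0,"ay":0,"az":0,"fingers":1},{"dx":0,"dy":0,"dz":8,"ax":0,"ay":0,"az":0,"fingers":1},{"dx":0,"dy":0,"dz":12,"ax":0,"ay":0,"az":0,"fingers":1},{"dx":0,"dy":0,"dz":12,"ax":0,"ay":0,"az":0,"fingers":1},{"dx":0,"dy":0,"dz":12,"ax":0,"ay":0,"az":0,"fingers":1}]'
python3 -c "
from cell import r;print(r.sign_off())"
```

```text
time: 21.5
tool_pos: [0.4717, -0.1881, 0.103]
orientation: [[0.778, 0.628, 0.0], [0.628, -0.778, 0.0], [0.0, 0.0, -1.0]]
contact_force: [0.3, -0.2, -0.5]
finger_gap: 0.0923
grip_force: 0.0
time: 22.1
tool_pos: [0.4721, -0.1882, 0.2242]
orientation: [[0.778, 0.628, 0.002], [0.628, -0.778, -0.001], [0.001, 0.002, -1.0]]
contact_force: [-0.3, 1.2, -0.3]
finger_gap: 0.094
grip_force: 0.0
the job is handed in; nothing more can be done
None
```

The brown jar stands upright between the clamp jaws, held with about 15 N (estimated from the knob's turning moment and angle), and the job was handed in at 22 s with the gripper open and clear; the hand-in returned no verdict.

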